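# Clamp a seal blank in the cam engraving bed

## Task

Get the dark red seal blank ready for engraving: set it down gently, upright on the engraving bed, slide it snug into the corner against the end stop and the side rail, and let go of it. Then turn the eccentric knob clockwise until its white-rimmed lobe bears on the blank and holds it firmly, about 12 newtons, without over-tightening, because soft soapstone chips; leave the knob there and leave the other blanks, the paste box and the graver alone.

Things in the scene. Friction and masses are not known exactly. Their poses are not given: they have to be found in the camera images.
- red_blank: dark red soapstone seal blank, a square bar 32 x 32 x 54 mm, about 150 g, standing upright on a cork mat whose top is 4 mm above the table. Origin at the centre of its underside, z up, x and y square to its sides. All four sides are alike; any may face the stops. Soft: it chips if the lobe presses with over 30 N or if it is knocked on to the bed, rail or stop with over 40 N
- bed: the engraving bed, a fixed aluminium plate 190 (x) x 90 (y) mm. Origin under its centre at table level; its work face is 20 mm above the table. The blank belongs on the work face, touching both the side rail and the end stop; the bed's +y side is open
- rail_face (a point): middle of the side rail's face, 11 mm above the work face. The rail is a fixed steel bar on the bed, along the bed's x, 62 mm long, its top 22 mm above the work face; its face looks to the bed's +y and this point lies at y = -16 mm, x = 61 mm in the bed's frame
- stop_pad: the face of the end stop: a steel plate 28 mm wide (y), 22 mm high, backed with black rubber on a bracket bolted to the bed at a slightly different x each day. Origin at the middle of its face, at work-face height, axes parallel to the bed's, at about x = 58 mm, y = 4 mm in the bed's frame. The face looks to -x, towards the knob; it yields 1 mm for each 16 N, 3 mm at most
- spindle (a point): the axis of the eccentric, at work-face height. On it turns a brass disc with a white acetal rim, 64 mm across, its centre 8 mm off the axis, rim 4 to 20 mm above the work face; its lobe side reaches 40 mm from the axis, the opposite side 24 mm. The axis does not move; it lies at y = 0 of the bed, 64 to 67 mm to the -x side of the stop's face, set differently each day
- knob: the black bar knob on the disc's spindle. Origin on the axis, 4 mm above the work face; x lies along the bar to its red-dot end, z up. At the start x points to the bed's -x, away from the stop, within 0.35 rad. The knob is refitted on its splines each day, so the lobe points only within 0.6 rad or so of x. It turns clockwise seen from above; the blank is met anywhere from 0.6 to 2.4 rad on
- knob_grip (a point): middle of the bar of the knob, on the axis, 98 mm above the table; bar 36 mm long (knob's x), 14 mm wide, 24 mm high, above a clamped blank's top. It turns with 0.16 Nm of drag (about 0.1 shows standing still after a small turn) and stays where left; bearing on the blank adds 0.015 to 0.02 Nm per newton. Clamp with 6 to 18 N, best 12; from touch to too tight is only some 0.14 rad
- cream_blank: cream-coloured blank of the same size, standing on the mat; not to be disturbed
- green_blank: grey-green blank of the same size, standing on the mat; not to be disturbed
- paste_box: round porcelain box of seal paste, white with a blue lid, 68 mm across, 41 mm high; origin at the centre of its underside; not to be disturbed
- graver: engraving chisel, about 165 mm long, 12 mm thick, lying along its x axis; not to be disturbed
Things that resemble listed ones, but are neither listed nor needed, are in the scene too. Of the things that look like the bed, the larger one is meant.

How it is judged:
By the outcome, as a careful person would: the job done as asked, in the order asked, and still so for the second after the job is handed in, with the robot touching nothing.
It also fails if it takes over 72 s, if anything falls off the work surface, if the arm or the gripper's body presses on something with over 40 N, if the wrist force passes 120 N, or if a joint passes its speed limit or range.

## Robot

A 6-joint arm with a two-finger parallel gripper is mounted at the origin on the work surface. World frame = base frame: x ahead of the robot, y to its left, z up, the work surface at z = 0. Lengths are in m, angles in rad, forces in N, time in s.
With the tool pointing down it reaches from about 0.35 to 0.775 m from the base axis. Payload 5.5 kg.
Tool frame: the origin (TCP) lies midway between the tips of the shut fingers; the grasp point (between the pads) lies 19 mm behind it; z points along the fingers, y is the line along which they close (so a half turn about z gives the same grasp; the last joint's range is limited). The gripper opens to 85 mm and grips with 20 to 120 N. Pads are 22 mm wide; open, the fingers measure 114 mm over their backs; the gripper's body (76 mm by 85 mm) begins 54 mm behind the grasp point. The pads swing forward as they close: fully open they stand 13 mm farther back than shut.
Start: joints at [1.136, 0.313, 0.046, 1.304, 0, 1.431], TCP at [0.167, 0.55, 0.231] pointing down, gripper open.
Joint ranges: [-2.76, 2.76], [-0.86, 1.69], [-1.03, 1.26], [-2.2, 2.34], [-1.47, 1.5], [-3.14, 3.14]. Speed limits (rad/s): [2.57, 2.57, 3.14, 3.14, 3.14, 3.14].

## Interface

Orientations are given as a unit quaternion [w, x, y, z].
In Python, from workcell import env gives the robot as it stands. The module is installed in compiled form; this text tells all that it offers.
- The arm moves only by the tool servo_tool, never from a script. Its argument "increments" is a list of rows, each an object of numbers: "grip": the closure, from 0 (fully open) to 1 (shut); "x", "y", "z": the shift along the tool's x, y, z in mm; "roll": the turn about the tool's z in degrees. In form: [{"grip": .., "x": .., "y": .., "z": .., "roll": ..}, ...]. A call has 1 to 5 rows; each row shifts and turns the commanded pose from where the row before left it, along the tool's axes as they then stand; what a row does not reach is not made up. A row lasts 1/12 s, in which the tool goes at most 41.7 mm and 7.16 degrees, less where a joint would pass 70% of its speed; a pose out of reach is approached as far as the arm can. A call is refused whole if a number of a shift passes 41.7 or a number of a turn 7.16, either way. A call with a gripper value outside its range is refused whole. The fingers move at their own pace and stop on an object; "grip_force" is the grip in N (left out, the last holds). Time passes only in rows, so rows that do not move let the fingers close. It gives the time, the measured TCP pose, the force, the opening and the grip force at its end, in the units of the state.
- env.get_state(): the state, without advancing time (a new reading comes with each control period).
- env.read_camera(name): name is "scene" or "top"; returns the picture (400x640x3 uint8, red, green, blue); there is no depth.
- env.get_calibration(name): a dict with "vertical_fov" (degrees; the focal length in pixels is half the picture's height over the tangent of half this angle, whatever the lens; pixels are square), "cx", "cy" (the principal point, pixels), "k1" (the pictures are not rectified: a ray, as slopes to the right and down, at radius r is drawn at 1 + k1 r^2 times it, then the intrinsics apply), "rvec" (rotation vector, rad) and "tvec" (3), from world to camera coordinates, as OpenCV has them. Camera axes: x right, y down, z forward; pixel columns grow to the right and rows downward; lengths in m; the calibration is good to about 2 mm. A picture is of the moment at which its call begins. get_calibration takes no time and is no camera call.
- env.hand_in(): hands the job in; it is judged then, once.
The state is a dict: "clock": time; "joint_pos": joint angles; "qvel": joint speeds; "tau": joint torques, N m; "tcp_pos": TCP position; "orientation": TCP orientation; "wrist_force": force on the tool from outside, world axes, zero at the start; "ft_torque": the same for the moment, N m; "finger_gap": finger opening in m; "grip_force": force on a finger pad.
Only numpy, scipy, OpenCV 4.12 (cv2) and the standard library are available. Lean on these libraries where they do the work, as an engineer would, in place of code of your own. Each camera call takes 0.05 s, during which the arm holds its last target. There are 200 camera calls.

## Working session

There is one attempt and no reset: what is moved stays moved. The work goes in short steps, Python scripts to look and compute and a tool call to move; the robot and the scene stay as the last step left them, time stands still between calls to the robot, and variables do not carry over. Pictures are saved under pics/ and viewed, at most 10 in all, crops included, and the job is handed in when it is done.

Besides the shell and the picture viewer there is one more tool, called after "Call:" in YAML: its name, and indented under it one key for each argument. servo_tool: Moves the arm, as the interface text tells. Its arguments: {"type":"object","properties":{"increments":{"type":"array"},"grip_force":{"type":"number"}},"required":["increments"]}

```bash
mkdir -p pics; cat > h.py <<'E'
import numpy as np, cv2
from workcell import env
def cal(n):
    c=env.get_calibration(n); f=200/np.tan(np.radians(c["vertical_fov"])/2)
    K=np.array([[f,0,c["cx"]],[0,f,c["cy"]],[0,0,1.]]); D=np.array([c["k1"],0,0,0,0.])
    R=cv2.Rodrigues(np.array(c["rvec"],float))[0]; return K,D,R,np.array(c["tvec"],float).ravel()
def proj(n,P):
    K,D,R,t=cal(n); return cv2.projectPoints(np.array(P,float).reshape(-1,3),cv2.Rodrigues(R)[0],t,K,D)[0].reshape(-1,2)
def ray(n,uv):
    # drawn slope = s*(1+k1 r^2)
    K,D,R,t=cal(n); uv=np.array(uv,float).reshape(-1,1,2)
    q=cv2.undistortPointsIter(uv,K,D,None,None,(3,100,1e-12)).reshape(-1,2)
    d=np.c_[q,np.ones(len(q))]@R; return -R.T@t,d
def at(n,uv,z):
    o,d=ray(n,uv); return o+d*((z-o[2])/d[:,2])[:,None]
def snap(n,name):
    im=env.read_camera(n); cv2.imwrite(f"pics/{name}.png",im[:,:,::-1]); return im
E
python3 - <<'E'
from h import *
for n in("top","scene"):
    snap(n,n+"0"); print(n,env.get_calibration(n), ray(n,[[320,200]])[0])
print(env.get_state())
E
```

```text
top {'vertical_fov': 42.120726821163466, 'cx': 325.4545171545879, 'cy': 199.63786996489995, 'k1': 0.01645188587957921, 'rvec': array([ 2.03490938, -2.19287406,  0.22089169]), 'tvec': array([0.03470838, 0.57198638, 1.0659116 ])} [0.34493893 0.00452976 1.15997295]
scene {'vertical_fov': 52.26926198047449, 'cx': 319.5146992812891, 'cy': 195.1883073949288, 'k1': -0.08812783491968286, 'rvec': array([ 2.40757907,  0.72518508, -0.21900487]), 'tvec': array([-0.48961095, -0.21145085,  1.31649323])} [ 0.92097977 -0.54018292  0.93679425]
{'clock': 0.1, 'joint_pos': array([ 1.13638784e+00,  3.13914029e-01,  4.51101688e-02,  1.30361357e+00,
       -1.10101061e-05,  1.43120432e+00]), 'qvel': array([-0.00054241, -0.0026888 ,  0.00161746,  0.00093079,  0.00135444,
       -0.00077156]), 'tau': array([ 3.29310373e-03, -4.81725168e+01,  2.99244100e+01,  1.26551336e-02,
       -8.41065321e-05, -1.48243593e-06]), 'tcp_pos': array([0.16689002, 0.54977471, 0.23051165]), 'orientation': array([-2.24168703e-04,  1.46874919e-01,  9.89154741e-01, -7.78957987e-04]), 'wrist_force': array([ 0.50786035, -0.52223762, -0.00674665]), 'ft_torque': array([ 0.03183998,  0.00156281, -0.01750707]), 'grip_force': 0.0, 'finger_gap': 0.08579692802706952}
```

View pics/top0.png

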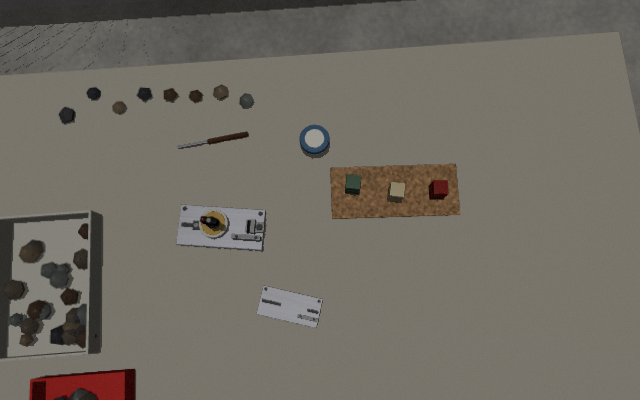

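View pics/scene0.png

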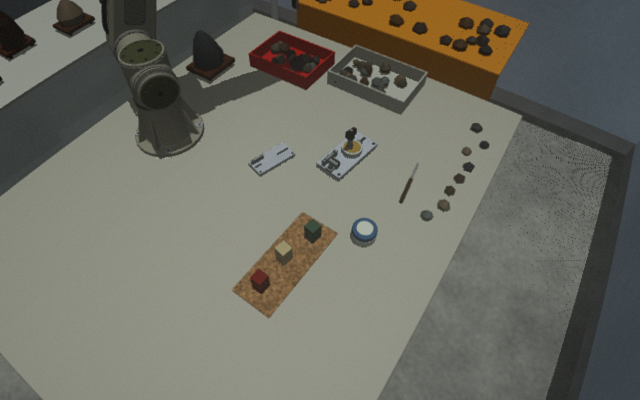

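Top view: the bed is at about (222,228) with the knob at (210,222), the stop and rail are near (250,230), and the red blank is at (439,190). The scene view agrees: bed at (347,155), blank at (260,281). Next I'll look at enlarged crops.

```bash
python3 - <<'E'
from h import *
a=cv2.imread("pics/top0.png"); s=cv2.imread("pics/scene0.png")
c1=cv2.resize(a[198:258,170:275],None,fx=7,fy=7,interpolation=cv2.INTER_CUBIC)
cv2.imwrite("pics/c1.png",cv2.convertScaleAbs(c1,alpha=1.3))
b1=cv2.resize(a[170:210,415:465],(400,320),interpolation=cv2.INTER_CUBIC)
b2=cv2.resize(s[260:300,235:285],(400,320),interpolation=cv2.INTER_CUBIC)
b3=cv2.resize(s[120:190,310:385],(640,597),interpolation=cv2.INTER_CUBIC)[:280*0+597]
cv2.imwrite("pics/c2.png",cv2.convertScaleAbs(np.hstack([b1,b2]),alpha=1.5))
for n,uv,z in(("top",[[178,205],[266,208],[264,250],[177,246]],.02),("top",[[439,187],[210,222]],.058),("scene",[[260,276]],.058)): print(at(n,uv,z).round(4))
E
```

```text
[[0.5935 0.3212 0.02  ]
 [0.5719 0.1254 0.02  ]
 [0.4784 0.1345 0.02  ]
 [0.5016 0.3249 0.02  ]]
[[ 0.5826 -0.2563  0.058 ]
 [ 0.5428  0.2428  0.058 ]]
[[ 0.5875 -0.2602  0.058 ]]
```

View pics/c1.png

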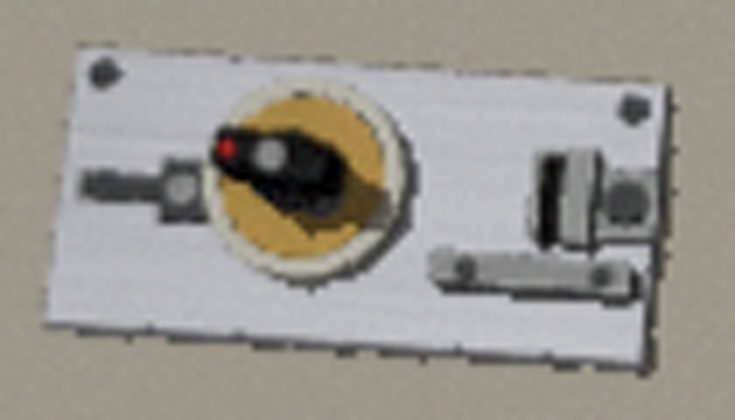

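View pics/c2.png

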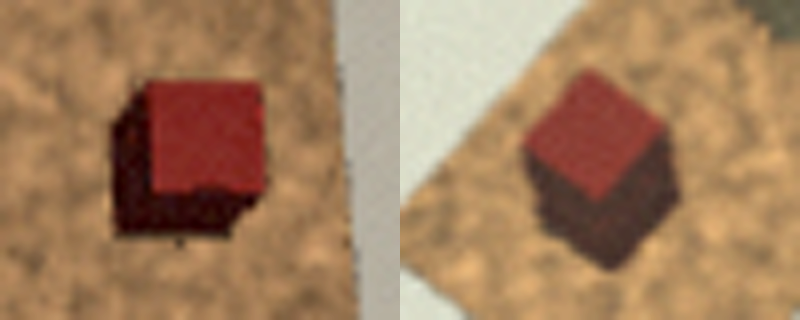

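Crop 1, in crop pixels: bed corners are about (78,47), (668,85), (642,360) and (45,323). The knob's red dot is at (228,148) and its cap at (272,152). The stop face is near x≈535, and the rail runs from 430 to 637. Crop 2 shows the blank's top square, nearly image-aligned in the top view.

```bash
cat >> h.py <<'E'
def unc(p,s,ox,oy): return (np.array(p,float)+.5)/s-.5+[ox,oy]
def fitrect(P,w,h):
    # corners order: -x+y, +x+y, +x-y, -x-y in object frame
    from scipy.optimize import least_squares
    m=np.array([[-w,h],[w,h],[w,-h],[-w,-h]])/2
    def f(v):
        c,s=np.cos(v[2]),np.sin(v[2]); return (m@np.array([[c,s],[-s,c]])+v[:2]-P[:,:2]).ravel()
    d=P[1,:2]-P[0,:2]; r=least_squares(f,[*P[:,:2].mean(0),np.arctan2(d[1],d[0])]); return r.x,np.abs(r.fun).max()
E
python3 - <<'E'
from h import *
bed,e=fitrect(at("top",unc([[78,47],[668,85],[642,360],[45,323]],7,170,198),.02),.19,.09); print("bed",bed.round(4),e)
t,e=fitrect(at("top",unc([[152,82],[264,82],[264,192],[152,192]],8,415,170),.058),.032,.032); print("blank top",t.round(4),e)
s,e=fitrect(at("scene",unc([[188,70],[266,128],[198,200],[125,147]],8,235,260),.058),.032,.032); print("blank scene",s.round(4),e)
c,sn=np.cos(bed[2]),np.sin(bed[2]); R=np.array([[c,-sn],[sn,c]])
L=lambda uv,z:((at("top",unc(uv,7,170,198),z)[:,:2]-bed[:2])@R*1000).round(1)
print("knob dot,cap",L([[228,148],[272,152]],.110))
print("rim",L([[203,180],[410,180],[308,78],[308,285]],.040))
print("stop face top",L([[533,153],[533,245]],.042)); print("rail corners",L([[430,248],[637,260],[430,285],[637,298]],.042))
E
```

```text
bed [ 0.5377  0.2276 -1.7097] 0.001072002252075599
blank top [ 0.5831 -0.2598 -1.6681] 0.001095095292837578
blank scene [ 0.5861 -0.2628 -0.0481] 0.0021255142949873074
knob dot,cap [[-20.2   1. ]
 [ -7.2   0.7]]
rim [[-44.7   1.2]
 [ 19.7   5.3]
 [-15.5  35.5]
 [ -8.4 -29.5]]
stop face top [[ 57.5  15.9]
 [ 60.2 -12.9]]
rail corners [[ 28.5 -15.8]
 [ 92.8 -15.5]
 [ 29.7 -27.3]
 [ 93.9 -27.2]]
```

The geometry fits the spec: the rail is at y≈-15.7, the stop face at x≈58.5, and the axis is 65.7 mm from the stop. Both views of the blank agree to within 3 mm. First I'll turn the tool to the grasp heading, then move across to the blank at height.

Call:
servo_tool:
  increments:
    - {"grip": 0, "x": 0, "y": 0, "z": 0, "roll": -7}
    - {"grip": 0, "x": 0, "y": 0, "z": 0, "roll": -7}
    - {"grip": 0, "x": 0, "y": 0, "z": 0, "roll": -7}
    - {"grip": 0, "x": 0, "y": 0, "z": 0, "roll": -7}
    - {"grip": 0, "x": 0, "y": 0, "z": 0, "roll": -7}
  grip_force: 30

```text
clock: 0.52
tcp_pos: [0.1669, 0.5499, 0.2308]
orientation: [-0.0, -0.16, 0.987, -0.0]
wrist_force: [-0.9, 0.2, 0.5]
finger_gap: 0.0854
grip_force: 0.0
```

Call:
servo_tool:
  increments:
    - {"grip": 0, "x": 0, "y": 0, "z": 0, "roll": -7}
    - {"grip": 0, "x": 0, "y": 0, "z": 0, "roll": -7}
    - {"grip": 0, "x": 0, "y": 0, "z": 0, "roll": -7}
    - {"grip": 0, "x": 0, "y": 0, "z": 0, "roll": -7}
    - {"grip": 0, "x": 0, "y": 0, "z": 0, "roll": -7}

```text
clock: 0.93
tcp_pos: [0.167, 0.5499, 0.2308]
orientation: [-0.0, -0.45, 0.893, -0.0]
wrist_force: [0.6, 0.9, 0.2]
finger_gap: 0.0856
grip_force: 0.0
```

Call:
servo_tool:
  increments:
    - {"grip": 0, "x": 0, "y": 0, "z": 0, "roll": -7}
    - {"grip": 0, "x": 0, "y": 0, "z": 0, "roll": -7}
    - {"grip": 0, "x": 0, "y": 0, "z": 0, "roll": -7}
    - {"grip": 0, "x": 0, "y": 0, "z": 0, "roll": -7}
    - {"grip": 0, "x": 0, "y": 0, "z": 0, "roll": -4.6}

```text
clock: 1.35
tcp_pos: [0.167, 0.5499, 0.2308]
orientation: [-0.0, -0.682, 0.731, -0.0]
wrist_force: [-0.1, 0.5, 0.0]
finger_gap: 0.0853
grip_force: 0.0
```

Call:
servo_tool:
  increments:
    - {"grip": 0, "x": 31, "y": -19, "z": 0, "roll": 0}
    - {"grip": 0, "x": 31, "y": -19, "z": 0, "roll": 0}
    - {"grip": 0, "x": 31, "y": -19, "z": 0, "roll": 0}
    - {"grip": 0, "x": 31, "y": -19, "z": 0, "roll": 0}
    - {"grip": 0, "x": 31, "y": -19, "z": 0, "roll": 0}

```text
clock: 1.77
tcp_pos: [0.2503, 0.3869, 0.2308]
orientation: [-0.0, -0.68, 0.733, -0.0]
wrist_force: [1.7, 0.6, -0.5]
finger_gap: 0.0857
grip_force: 0.0
```

Call:
servo_tool:
  increments:
    - {"grip": 0, "x": 31, "y": -19, "z": 0, "roll": 0}
    - {"grip": 0, "x": 31, "y": -19, "z": 0, "roll": 0}
    - {"grip": 0, "x": 31, "y": -19, "z": 0, "roll": 0}
    - {"grip": 0, "x": 31, "y": -19, "z": 0, "roll": 0}
    - {"grip": 0, "x": 31, "y": -19, "z": 0, "roll": 0}

```text
clock: 2.18
tcp_pos: [0.3335, 0.2252, 0.2311]
orientation: [-0.0, -0.68, 0.733, 0.0]
wrist_force: [0.9, 0.3, 0.3]
finger_gap: 0.0855
grip_force: 0.0
```

Call:
servo_tool:
  increments:
    - {"grip": 0, "x": 31, "y": -19, "z": 0, "roll": 0}
    - {"grip": 0, "x": 31, "y": -19, "z": 0, "roll": 0}
    - {"grip": 0, "x": 31, "y": -19, "z": 0, "roll": 0}
    - {"grip": 0, "x": 31, "y": -19, "z": 0, "roll": 0}
    - {"grip": 0, "x": 31, "y": -19, "z": 0, "roll": 0}

```text
clock: 2.6
tcp_pos: [0.4167, 0.0634, 0.2311]
orientation: [0.0, -0.68, 0.733, 0.0]
wrist_force: [1.6, 0.4, -0.7]
finger_gap: 0.0853
grip_force: 0.0
```

Call:
servo_tool:
  increments:
    - {"grip": 0, "x": 31, "y": -19, "z": 0, "roll": 0}
    - {"grip": 0, "x": 31, "y": -19, "z": 0, "roll": 0}
    - {"grip": 0, "x": 31, "y": -19, "z": 0, "roll": 0}
    - {"grip": 0, "x": 31, "y": -19, "z": 0, "roll": 0}
    - {"grip": 0, "x": 31, "y": -19, "z": 0, "roll": 0}

```text
clock: 3.02
tcp_pos: [0.4999, -0.0983, 0.2309]
orientation: [-0.0, -0.68, 0.733, 0.0]
wrist_force: [0.5, 0.1, 0.7]
finger_gap: 0.0857
grip_force: 0.0
```

Call:
servo_tool:
  increments:
    - {"grip": 0, "x": 31, "y": -19, "z": 0, "roll": 0}
    - {"grip": 0, "x": 31, "y": -19, "z": 0, "roll": 0}
    - {"grip": 0, "x": 31, "y": -19, "z": 0, "roll": 0}
    - {"grip": 0, "x": 31, "y": -19, "z": 0, "roll": 0}
    - {"grip": 0, "x": 31, "y": -19, "z": 0, "roll": 0}

```text
clock: 3.43
tcp_pos: [0.583, -0.2597, 0.2306]
orientation: [-0.0, -0.68, 0.733, 0.0]
wrist_force: [0.8, 0.1, 0.6]
finger_gap: 0.0854
grip_force: 0.0
```

```bash
cat >> h.py <<'E'
BED=np.array([.5377,.2276,-1.7097])
def bedxy(x,y):
    c,s=np.cos(BED[2]),np.sin(BED[2]); return BED[:2]+[c*x-s*y,s*x+c*y]
def inbed(p):
    c,s=np.cos(BED[2]),np.sin(BED[2]); d=np.array(p[:2])-BED[:2]; return np.array([c*d[0]+s*d[1],-s*d[0]+c*d[1]])*1000
def head(st):
    w,x,y,z=st["orientation"]; return 2*np.arctan2(y,x)
def go(target,th=None):
    st=env.get_state(); p=st["tcp_pos"]; h=head(st); d=np.array(target)-p
    x=np.array([np.cos(h),np.sin(h)]); y=np.array([np.sin(h),-np.cos(h)])
    print("t",round(st["clock"],2),"tcp",p.round(4),"head",round(h%(2*np.pi),4),"F",st["wrist_force"].round(2),"T",st["ft_torque"].round(3),"gap",round(st["finger_gap"],4),"gf",round(st["grip_force"],1),"q",st["joint_pos"].round(2))
    print("inbed",inbed(p).round(2),"move mm x %.1f y %.1f z %.1f"%(d[:2]@x*1000,d[:2]@y*1000,-d[2]*1000), "" if th is None else "roll deg %.2f"%(-np.degrees((th-h+np.pi)%(2*np.pi)-np.pi)))
E
python3 -c "
from h import *
go([.5845,-.261,.030],4.637)"
```

```text
t 3.43 tcp [ 0.583  -0.2597  0.2306] head 4.6372 F [0.77 0.14 0.59] T [ 0.041 -0.025 -0.007] gap 0.0854 gf 0.0 q [-0.54  0.44  0.23  1.36  0.   -2.04]
inbed [476.37 112.38] move mm x 1.1 y -1.6 z 200.6 roll deg 0.01
```

Call:
servo_tool:
  increments:
    - {"grip": 0, "x": 1.1, "y": -1.6, "z": 35, "roll": 0}
    - {"grip": 0, "x": 0, "y": 0, "z": 35, "roll": 0}
    - {"grip": 0, "x": 0, "y": 0, "z": 35, "roll": 0}
    - {"grip": 0, "x": 0, "y": 0, "z": 30, "roll": 0}
    - {"grip": 0, "x": 0, "y": 0, "z": 25, "roll": 0}

```text
clock: 3.85
tcp_pos: [0.5827, -0.2587, 0.0679]
orientation: [-0.0, -0.68, 0.733, 0.002]
wrist_force: [-0.9, -0.4, 0.2]
finger_gap: 0.0858
grip_force: 0.0
```

Call:
servo_tool:
  increments:
    - {"grip": 0, "x": 0, "y": 0, "z": 20, "roll": 0}
    - {"grip": 0, "x": 0, "y": 0, "z": 15, "roll": 0}
    - {"grip": 0, "x": 0, "y": 0, "z": 7.6, "roll": 0}
    - {"grip": 0.3, "x": 0, "y": 0, "z": 0, "roll": 0}
    - {"grip": 0.5, "x": 0, "y": 0, "z": 0, "roll": 0}

```text
clock: 4.27
tcp_pos: [0.5842, -0.2593, 0.0286]
orientation: [-0.0, -0.68, 0.733, 0.0]
wrist_force: [-0.0, -0.3, 0.3]
finger_gap: 0.0639
grip_force: 0.0
```

Call:
servo_tool:
  increments:
    - {"grip": 0.8, "x": 0, "y": 0, "z": 0, "roll": 0}
    - {"grip": 0.8, "x": 0, "y": 0, "z": 0, "roll": 0}
    - {"grip": 0.8, "x": 0, "y": 0, "z": 0, "roll": 0}
    - {"grip": 0.8, "x": 0, "y": 0, "z": 0, "roll": 0}
    - {"grip": 0.8, "x": 0, "y": 0, "z": 0, "roll": 0}

```text
clock: 4.68
tcp_pos: [0.5853, -0.2599, 0.0303]
orientation: [0.0, -0.68, 0.733, -0.001]
wrist_force: [-0.2, 0.5, 5.9]
finger_gap: 0.0309
grip_force: 31.1
```

```bash
python3 -c "
from h import *
go([.5845,-.261,.028],4.637); snap('scene','g1')
im=cv2.imread('pics/g1.png')[220:320,210:330]; cv2.imwrite('pics/g1c.png',cv2.convertScaleAbs(cv2.resize(im,None,fx=5,fy=5,interpolation=2),alpha=1.4))"
```

```text
t 4.68 tcp [ 0.5853 -0.2599  0.0303] head 4.6375 F [-0.18  0.51  5.89] T [ 0.069  0.138 -0.045] gap 0.0309 gf 31.1 q [-0.54  0.56 -0.09  0.92  0.   -2.04]
inbed [476.23 114.63] move mm x 1.1 y 0.7 z 2.3 roll deg 0.03
```

View pics/g1c.png

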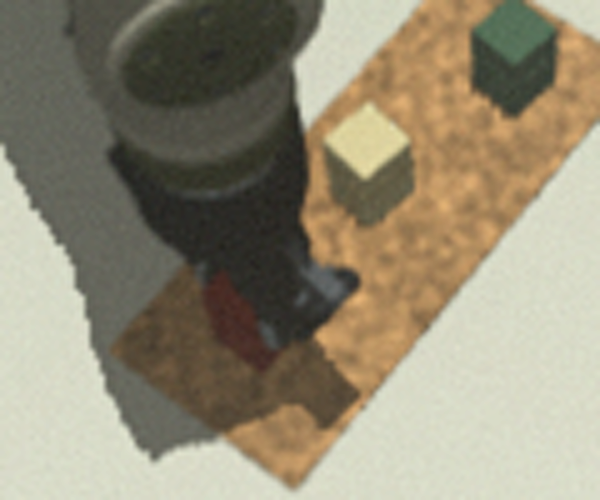

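The crop shows the red blank, at about (235,320), held between the fingers. The gap is 31 mm and the grip 31 N, and the cream blank is untouched. Now I'll lift it.

Call:
servo_tool:
  increments:
    - {"grip": 0.8, "x": 0, "y": 0, "z": -5, "roll": 0}
    - {"grip": 0.8, "x": 0, "y": 0, "z": -15, "roll": 0}
    - {"grip": 0.8, "x": 0, "y": 0, "z": -30, "roll": 0}
    - {"grip": 0.8, "x": 0, "y": 0, "z": -40, "roll": 1.7}
    - {"grip": 0.8, "x": 0, "y": 0, "z": -40, "roll": 2}

```text
clock: 5.15
tcp_pos: [0.5829, -0.2585, 0.1586]
orientation: [-0.001, -0.656, 0.755, 0.002]
wrist_force: [1.3, -0.9, -1.2]
finger_gap: 0.0319
grip_force: 30.2
```

Call:
servo_tool:
  increments:
    - {"grip": 0.8, "x": 0, "y": 0, "z": -10, "roll": 0}
    - {"grip": 0.8, "x": 0, "y": 0, "z": 0, "roll": 0}

```text
clock: 5.32
tcp_pos: [0.5864, -0.2606, 0.1734]
orientation: [0.001, -0.656, 0.755, -0.004]
wrist_force: [-0.6, -0.4, -0.8]
finger_gap: 0.0315
grip_force: 30.3
```

```bash
python3 -c "
from h import *
go([*bedxy(.039,.006),.170],BED[2]+2*np.pi)"
```

```text
t 5.32 tcp [ 0.5864 -0.2606  0.1734] head 4.5732 F [-0.6  -0.36 -0.84] T [0.007 0.005 0.003] gap 0.0315 gf 30.3 q [-0.54  0.46  0.12  1.22  0.   -1.97]
inbed [476.72 115.86] move mm x -437.7 y 110.0 z 3.4 roll deg -0.01
```

Call:
servo_tool:
  increments:
    - {"grip": 0.8, "x": -20, "y": 5, "z": 0, "roll": 0}
    - {"grip": 0.8, "x": -36, "y": 9, "z": 0, "roll": 0}
    - {"grip": 0.8, "x": -36, "y": 9, "z": 0, "roll": 0}
    - {"grip": 0.8, "x": -36, "y": 9, "z": 0, "roll": 0}
    - {"grip": 0.8, "x": -36, "y": 9, "z": 0, "roll": 0}

```text
clock: 5.73
tcp_pos: [0.5645, -0.0895, 0.166]
orientation: [-0.001, -0.656, 0.755, 0.002]
wrist_force: [0.3, -0.3, -1.8]
finger_gap: 0.0317
grip_force: 30.3
```

Call:
servo_tool:
  increments:
    - {"grip": 0.8, "x": -36, "y": 9, "z": 0, "roll": 0}
    - {"grip": 0.8, "x": -36, "y": 9, "z": 0, "roll": 0}
    - {"grip": 0.8, "x": -36, "y": 9, "z": 0, "roll": 0}
    - {"grip": 0.8, "x": -36, "y": 9, "z": 0, "roll": 0}
    - {"grip": 0.8, "x": -36, "y": 9, "z": 0, "roll": 0}

```text
clock: 6.15
tcp_pos: [0.5449, 0.0949, 0.1663]
orientation: [-0.001, -0.656, 0.755, 0.001]
wrist_force: [0.5, 0.2, -2.1]
finger_gap: 0.0313
grip_force: 30.3
```

Call:
servo_tool:
  increments:
    - {"grip": 0.8, "x": -36, "y": 9, "z": 0, "roll": 0}
    - {"grip": 0.8, "x": -36, "y": 9, "z": 0, "roll": 0}
    - {"grip": 0.8, "x": -20, "y": 5, "z": 0, "roll": 0}
    - {"grip": 0.8, "x": 0, "y": 0, "z": 0, "roll": 0}
    - {"grip": 0.8, "x": 0, "y": 0, "z": 0, "roll": 0}

```text
clock: 6.57
tcp_pos: [0.5353, 0.1885, 0.1665]
orientation: [-0.002, -0.657, 0.754, 0.001]
wrist_force: [0.5, 0.4, -1.0]
finger_gap: 0.0317
grip_force: 30.3
```

```bash
python3 - <<'E'
from h import *
go([*bedxy(.039,.006),.048],BED[2]+2*np.pi)
a=snap('scene','p1')[:,:,::-1]; b=snap('top','p1t')[:,:,::-1]
im=np.hstack([cv2.resize(a[90:190,310:390],(400,500),interpolation=2),cv2.resize(b[190:265,195:255+0],(400,500),interpolation=2)])
cv2.imwrite('pics/p1c.png',cv2.convertScaleAbs(im,alpha=1.3))
E
```

```text
t 6.57 tcp [0.5353 0.1885 0.1665] head 4.576 F [ 0.5   0.4  -1.01] T [-0.069  0.022  0.046] gap 0.0317 gf 30.3 q [ 0.2   0.33 -0.09  1.15 -0.   -1.24]
inbed [39.07  3.01] move mm x -0.1 y -3.0 z 118.5 roll deg 0.15
```

View pics/p1c.png

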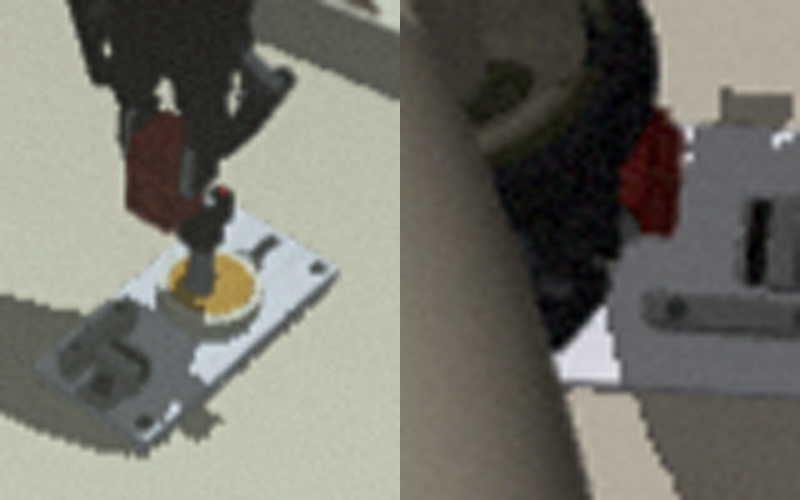

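The blank hangs upright in the gripper above the bed, at (165,165) in the left half of the crop. The pocket beneath it is free. Lowering it to hover.

Call:
servo_tool:
  increments:
    - {"grip": 0.8, "x": 0, "y": -3, "z": 15, "roll": 0}
    - {"grip": 0.8, "x": 0, "y": 0, "z": 30, "roll": 0}
    - {"grip": 0.8, "x": 0, "y": 0, "z": 30, "roll": 0}
    - {"grip": 0.8, "x": 0, "y": 0, "z": 20, "roll": 0}
    - {"grip": 0.8, "x": 0, "y": 0, "z": 10, "roll": 0}

```text
clock: 7.08
tcp_pos: [0.5379, 0.1853, 0.0602]
orientation: [-0.002, -0.655, 0.755, 0.001]
wrist_force: [-1.0, -0.0, -0.5]
finger_gap: 0.0313
grip_force: 30.2
```

Call:
servo_tool:
  increments:
    - {"grip": 0.8, "x": 0, "y": 0, "z": 5, "roll": 0}
    - {"grip": 0.8, "x": 0, "y": 0, "z": 0, "roll": 0}
    - {"grip": 0.8, "x": 0, "y": 0, "z": 0, "roll": 0}
    - {"grip": 0.8, "x": 0, "y": 0, "z": 0, "roll": 0}
    - {"grip": 0.8, "x": 0, "y": 0, "z": 0, "roll": 0}

```text
clock: 7.5
tcp_pos: [0.5411, 0.1873, 0.0602]
orientation: [0.001, -0.656, 0.755, -0.001]
wrist_force: [0.8, -0.1, -1.0]
finger_gap: 0.0315
grip_force: 30.2
```

```bash
python3 - <<'E'
from h import *
go([*bedxy(.039,.006),.0465],BED[2]+2*np.pi)
E
```

```text
t 7.5 tcp [0.5411 0.1873 0.0602] head 4.5728 F [ 0.79 -0.06 -1.01] T [ 0.045 -0.062 -0.013] gap 0.0315 gf 30.2 q [ 0.19  0.41 -0.25  0.91  0.   -1.24]
inbed [39.47  8.96] move mm x -0.5 y 3.0 z 13.7 roll deg -0.04
```

Call:
servo_tool:
  increments:
    - {"grip": 0.8, "x": 0, "y": 0, "z": 3, "roll": 0}
    - {"grip": 0.8, "x": 0, "y": 0, "z": 3, "roll": 0}
    - {"grip": 0.8, "x": 0, "y": 0, "z": 2, "roll": 0}
    - {"grip": 0.8, "x": 0, "y": 0, "z": 2, "roll": 0}
    - {"grip": 0.8, "x": 0, "y": 0, "z": 1, "roll": 0}

```text
clock: 7.92
tcp_pos: [0.5396, 0.1872, 0.0472]
orientation: [-0.0, -0.656, 0.755, 0.0]
wrist_force: [0.3, 0.2, -0.7]
finger_gap: 0.0314
grip_force: 30.2
```

Call:
servo_tool:
  increments:
    - {"grip": 0.8, "x": 0, "y": 0, "z": 0.5, "roll": 0}
    - {"grip": 0.8, "x": 0, "y": 0, "z": 0.5, "roll": 0}
    - {"grip": 0.8, "x": 0, "y": 0, "z": 0.5, "roll": 0}

```text
clock: 8.17
tcp_pos: [0.54, 0.1872, 0.0462]
orientation: [0.0, -0.656, 0.755, 0.0]
wrist_force: [-1.8, 0.0, 3.2]
finger_gap: 0.0315
grip_force: 30.8
```

Gentle touch on the bed at about 4 N, at the expected height. Next I'll slide it toward the rail (tool +y), then the stop (tool +x).

Call:
servo_tool:
  increments:
    - {"grip": 0.8, "x": 0, "y": 1, "z": 0, "roll": 0}
    - {"grip": 0.8, "x": 0, "y": 1.5, "z": 0, "roll": 0}
    - {"grip": 0.8, "x": 0, "y": 1.5, "z": 0, "roll": 0}
    - {"grip": 0.8, "x": 0, "y": 1, "z": 0, "roll": 0}
    - {"grip": 0.8, "x": 0, "y": 0.5, "z": 0, "roll": 0}

```text
clock: 8.58
tcp_pos: [0.5343, 0.188, 0.0463]
orientation: [0.0, -0.656, 0.755, 0.0]
wrist_force: [0.7, -0.3, -1.3]
finger_gap: 0.0318
grip_force: 30.2
```

```bash
python3 - <<'E'
from h import *
go([*bedxy(.0425,.0),.0463],BED[2]+2*np.pi)
E
```

```text
t 8.58 tcp [0.5343 0.188  0.0463] head 4.573 F [ 0.7  -0.31 -1.34] T [ 0.028 -0.1   -0.017] gap 0.0318 gf 30.2 q [ 0.2   0.42 -0.28  0.87  0.   -1.23]
inbed [39.72  2.12] move mm x 2.8 y 2.1 z -0.0 roll deg -0.03
```

Call:
servo_tool:
  increments:
    - {"grip": 0.8, "x": 0, "y": 0.5, "z": 0.5, "roll": 0}
    - {"grip": 0.8, "x": 0, "y": 0.5, "z": 0.3, "roll": 0}
    - {"grip": 0.8, "x": 0, "y": 0.5, "z": 0, "roll": 0}
    - {"grip": 0.8, "x": 0, "y": 0, "z": 0, "roll": 0}

```text
clock: 8.92
tcp_pos: [0.5342, 0.188, 0.0462]
orientation: [0.001, -0.656, 0.755, -0.001]
wrist_force: [1.8, -1.5, 4.8]
finger_gap: 0.0318
grip_force: 30.9
```

Call:
servo_tool:
  increments:
    - {"grip": 0.8, "x": 0, "y": 0.5, "z": 0, "roll": 0}
    - {"grip": 0.8, "x": 0, "y": 0, "z": 0, "roll": 0}

```text
clock: 9.08
tcp_pos: [0.5339, 0.1882, 0.0463]
orientation: [0.001, -0.656, 0.755, -0.001]
wrist_force: [1.9, -1.9, 5.6]
finger_gap: 0.0315
grip_force: 31.1
```

Call:
servo_tool:
  increments:
    - {"grip": 0.8, "x": 0, "y": 0.5, "z": 0, "roll": 0}
    - {"grip": 0.8, "x": 0, "y": 0, "z": 0, "roll": 0}

```text
clock: 9.25
tcp_pos: [0.5335, 0.1884, 0.0462]
orientation: [0.001, -0.656, 0.755, -0.001]
wrist_force: [2.5, -0.9, 5.1]
finger_gap: 0.0318
grip_force: 31.1
```

Call:
servo_tool:
  increments:
    - {"grip": 0.8, "x": 0, "y": 0.5, "z": -0.4, "roll": 0}
    - {"grip": 0.8, "x": 0, "y": 0.5, "z": 0, "roll": 0}
    - {"grip": 0.8, "x": 0, "y": 0.5, "z": 0, "roll": 0}
    - {"grip": 0.8, "x": 0, "y": 0, "z": 0, "roll": 0}

```text
clock: 9.58
tcp_pos: [0.532, 0.1886, 0.0463]
orientation: [0.001, -0.656, 0.755, -0.001]
wrist_force: [5.5, -0.5, 3.6]
finger_gap: 0.0319
grip_force: 30.9
```

Call:
servo_tool:
  increments:
    - {"grip": 0.8, "x": 0, "y": 0.5, "z": 0, "roll": 0}
    - {"grip": 0.8, "x": 0, "y": 0.5, "z": 0, "roll": 0}
    - {"grip": 0.8, "x": 0, "y": 0, "z": 0, "roll": 0}

```text
clock: 9.83
tcp_pos: [0.5319, 0.1886, 0.0463]
orientation: [0.002, -0.656, 0.755, -0.001]
wrist_force: [6.9, -1.6, 1.2]
finger_gap: 0.0312
grip_force: 30.7
```

```bash
python3 - <<'E'
from h import *
go([*bedxy(.0425,.0),.0463],BED[2]+2*np.pi)
E
```

```text
t 9.83 tcp [0.5319 0.1886 0.0463] head 4.5724 F [ 6.94 -1.56  1.22] T [-0.284 -1.521 -0.074] gap 0.0312 gf 30.7 q [ 0.2   0.41 -0.29  0.87 -0.   -1.23]
inbed [39.44 -0.37] move mm x 3.1 y -0.4 z -0.0 roll deg -0.06
```

Rail contact at bed y = -0.4, as expected, at 7 N. Next the stop.

Call:
servo_tool:
  increments:
    - {"grip": 0.8, "x": 0.7, "y": 0, "z": 0, "roll": 0}
    - {"grip": 0.8, "x": 0.7, "y": 0, "z": 0, "roll": 0}
    - {"grip": 0.8, "x": 0.7, "y": 0, "z": 0, "roll": 0}
    - {"grip": 0.8, "x": 0.7, "y": 0, "z": 0, "roll": 0}
    - {"grip": 0.8, "x": 0, "y": 0, "z": 0, "roll": 0}

```text
clock: 10.25
tcp_pos: [0.5317, 0.187, 0.0464]
orientation: [0.003, -0.656, 0.755, -0.001]
wrist_force: [7.7, 2.1, 0.0]
finger_gap: 0.0316
grip_force: 30.5
```

Call:
servo_tool:
  increments:
    - {"grip": 0.8, "x": 0.5, "y": 0, "z": 0, "roll": 0}
    - {"grip": 0.8, "x": 0.5, "y": 0, "z": 0, "roll": 0}
    - {"grip": 0.8, "x": 0, "y": 0, "z": 0, "roll": 0}

```text
clock: 10.5
tcp_pos: [0.5316, 0.1861, 0.0463]
orientation: [0.003, -0.656, 0.755, -0.0]
wrist_force: [7.4, 2.4, -0.2]
finger_gap: 0.0315
grip_force: 30.5
```

```bash
python3 - <<'E'
from h import *
go([*bedxy(.0425,.0),.0463],BED[2]+2*np.pi)
E
```

```text
t 10.5 tcp [0.5316 0.1861 0.0463] head 4.573 F [ 7.38  2.4  -0.2 ] T [ 0.647 -1.642 -0.115] gap 0.0315 gf 30.5 q [ 0.19  0.41 -0.29  0.86  0.   -1.24]
inbed [41.94 -0.34] move mm x 0.6 y -0.3 z 0.0 roll deg -0.03
```

Call:
servo_tool:
  increments:
    - {"grip": 0.8, "x": 0.5, "y": 0, "z": 0, "roll": 0}
    - {"grip": 0.8, "x": 0.5, "y": 0, "z": 0, "roll": 0}
    - {"grip": 0.8, "x": 0, "y": 0, "z": 0, "roll": 0}

```text
clock: 10.75
tcp_pos: [0.5315, 0.1858, 0.0464]
orientation: [0.003, -0.656, 0.754, 0.0]
wrist_force: [7.1, 4.5, -0.2]
finger_gap: 0.0317
grip_force: 30.4
```

Call:
servo_tool:
  increments:
    - {"grip": 0.8, "x": 0.5, "y": 0, "z": 0, "roll": 0}
    - {"grip": 0.8, "x": 0.5, "y": 0, "z": 0, "roll": 0}
    - {"grip": 0.8, "x": 0, "y": 0, "z": 0, "roll": 0}

```text
clock: 11.0
tcp_pos: [0.5315, 0.1855, 0.0464]
orientation: [0.004, -0.656, 0.754, 0.001]
wrist_force: [7.9, 6.7, -0.8]
finger_gap: 0.0317
grip_force: 30.4
```

```bash
python3 - <<'E'
from h import *
go([*bedxy(.0425,.0),.0463],BED[2]+2*np.pi)
E
```

```text
t 11.0 tcp [0.5315 0.1855 0.0464] head 4.5738 F [ 7.85  6.66 -0.8 ] T [ 1.619 -1.719 -0.152] gap 0.0317 gf 30.4 q [ 0.19  0.41 -0.29  0.86  0.   -1.24]
inbed [42.53 -0.31] move mm x -0.0 y -0.3 z 0.1 roll deg 0.02
```

In contact with both stop and rail at about 7 N each. Now I'll release and retreat straight up.

Call:
servo_tool:
  increments:
    - {"grip": 0.8, "x": 0, "y": 0, "z": 0.6, "roll": 0}
    - {"grip": 0.6, "x": 0, "y": 0, "z": 0, "roll": 0}
    - {"grip": 0.5, "x": 0, "y": 0, "z": 0, "roll": 0}
    - {"grip": 0.3, "x": 0, "y": 0, "z": 0, "roll": 0}
    - {"grip": 0.2, "x": 0, "y": 0, "z": 0, "roll": 0}

```text
clock: 11.42
tcp_pos: [0.5267, 0.1826, 0.0441]
orientation: [-0.002, -0.656, 0.755, 0.001]
wrist_force: [0.1, 1.0, -0.5]
finger_gap: 0.0656
grip_force: 0.0
```

```bash
python3 - <<'E'
from h import *
go([*bedxy(.0425,.0),.0463],BED[2]+2*np.pi)
E
```

```text
t 11.42 tcp [0.5267 0.1826 0.0441] head 4.573 F [ 0.05  0.99 -0.48] T [0.015 0.013 0.01 ] gap 0.0656 gf 0.0 q [ 0.19  0.41 -0.3   0.87  0.   -1.24]
inbed [46.14 -4.66] move mm x -3.6 y -4.7 z -2.2 roll deg -0.03
```

Call:
servo_tool:
  increments:
    - {"grip": 0.2, "x": 0, "y": -4.5, "z": -5, "roll": 0}
    - {"grip": 0.2, "x": 0, "y": 0, "z": -20, "roll": 0}
    - {"grip": 0.2, "x": 0, "y": 0, "z": -35, "roll": 0}
    - {"grip": 0.2, "x": 0, "y": 0, "z": -40, "roll": 0}
    - {"grip": 0.2, "x": -30, "y": 0, "z": -10, "roll": 0}

```text
clock: 11.83
tcp_pos: [0.5395, 0.2092, 0.1613]
orientation: [0.002, -0.654, 0.756, -0.002]
wrist_force: [2.0, 0.8, 0.5]
finger_gap: 0.0682
grip_force: 0.0
```

Call:
servo_tool:
  increments:
    - {"grip": 0.2, "x": -24, "y": 0, "z": 0, "roll": 0}
    - {"grip": 0.2, "x": 0, "y": 0, "z": 0, "roll": 0}
    - {"grip": 0.2, "x": 0, "y": 0, "z": 0, "roll": 0}

```text
clock: 12.08
tcp_pos: [0.5405, 0.2364, 0.1552]
orientation: [-0.0, -0.657, 0.754, 0.0]
wrist_force: [-0.9, 0.3, -0.9]
finger_gap: 0.0683
grip_force: 0.0
```

```bash
python3 - <<'E'
from h import *
go([*bedxy(-.0072,.0003),.086],BED[2]+2*np.pi)
a=snap('scene','r1')[:,:,::-1]; b=snap('top','r1t')[:,:,::-1]
im=np.hstack([cv2.resize(a[100:190,310:382],(400,500),interpolation=2),cv2.resize(b[190:265,220:280],(400,500),interpolation=2)])
cv2.imwrite('pics/r1c.png',cv2.convertScaleAbs(im,alpha=1.3))
E
```

```text
t 12.08 tcp [0.5405 0.2364 0.1552] head 4.5748 F [-0.93  0.35 -0.87] T [-0.071 -0.016  0.002] gap 0.0683 gf 0.0 q [ 0.28  0.37 -0.06  1.14 -0.   -1.16]
inbed [-9.07  1.54] move mm x 1.9 y 1.2 z 69.2 roll deg 0.07
```

View pics/r1c.png

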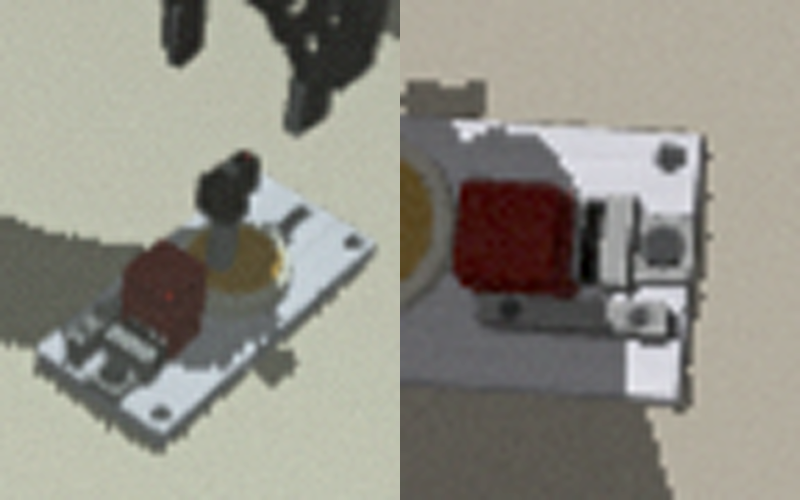

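The blank stands upright in the corner. In the right half of the crop it is at (510,240), flush with the stop plate at about x 580 and with the rail below it. Now the knob: descend and grip the bar.

Call:
servo_tool:
  increments:
    - {"grip": 0.2, "x": 0.8, "y": 1, "z": 20, "roll": 0}
    - {"grip": 0.2, "x": 0, "y": 0, "z": 25, "roll": 0}
    - {"grip": 0.2, "x": 0, "y": 0, "z": 18, "roll": 0}
    - {"grip": 0.2, "x": 0, "y": 0, "z": 8, "roll": 0}
    - {"grip": 0.2, "x": 0, "y": 0, "z": 0, "roll": 0}

```text
clock: 12.6
tcp_pos: [0.5374, 0.2335, 0.0816]
orientation: [-0.003, -0.656, 0.755, 0.001]
wrist_force: [-0.2, -0.8, -0.3]
finger_gap: 0.0686
grip_force: 0.0
```

Call:
servo_tool:
  increments:
    - {"grip": 0.2, "x": 0, "y": 0, "z": 0, "roll": 0}
    - {"grip": 0.2, "x": 0, "y": 0, "z": 0, "roll": 0}
    - {"grip": 0.2, "x": 0, "y": 0, "z": 0, "roll": 0}

```text
clock: 12.85
tcp_pos: [0.5406, 0.2352, 0.0856]
orientation: [0.001, -0.656, 0.755, -0.0]
wrist_force: [-0.6, 0.2, 0.3]
finger_gap: 0.0685
grip_force: 0.0
```

```bash
python3 - <<'E'
from h import *
go([*bedxy(-.0072,.0003),.083],BED[2]+2*np.pi)
E
```

```text
t 12.85 tcp [0.5406 0.2352 0.0856] head 4.5727 F [-0.6   0.23  0.29] T [ 0.022  0.013 -0.042] gap 0.0685 gf 0.0 q [ 0.27  0.42 -0.17  0.98  0.   -1.16]
inbed [-7.9   1.83] move mm x 0.7 y 1.5 z 2.6 roll deg -0.05
```

Call:
servo_tool:
  increments:
    - {"grip": 0.2, "x": 0.7, "y": 1.5, "z": 2, "roll": 0}
    - {"grip": 0.4, "x": 0, "y": 0, "z": 0, "roll": 0}
    - {"grip": 0.6, "x": 0, "y": 0, "z": 0, "roll": 0}
    - {"grip": 0.8, "x": 0, "y": 0, "z": 0, "roll": 0}
    - {"grip": 1, "x": 0, "y": 0, "z": 0, "roll": 0}
  grip_force: 45

```text
clock: 13.27
tcp_pos: [0.538, 0.2347, 0.0824]
orientation: [0.0, -0.656, 0.755, -0.0]
wrist_force: [-0.4, -1.0, -0.2]
finger_gap: 0.02
grip_force: 0.0
```

Call:
servo_tool:
  increments:
    - {"grip": 1, "x": 0, "y": 0, "z": 0, "roll": 0}
    - {"grip": 1, "x": 0, "y": 0, "z": 0, "roll": 0}
    - {"grip": 1, "x": 0, "y": 0, "z": 0, "roll": 0}
    - {"grip": 1, "x": 0, "y": 0, "z": 0, "roll": 0}

```text
clock: 13.6
tcp_pos: [0.5385, 0.2347, 0.0825]
orientation: [0.001, -0.656, 0.755, -0.0]
wrist_force: [2.2, 0.6, 1.2]
finger_gap: 0.0136
grip_force: 43.7
```

```bash
python3 - <<'E'
from h import *
go([*bedxy(-.0072,.0003),.083],BED[2]+2*np.pi)
E
```

```text
t 13.6 tcp [0.5385 0.2347 0.0825] head 4.5727 F [2.2  0.64 1.22] T [ 0.119 -0.336 -0.153] gap 0.0136 gf 43.7 q [ 0.27  0.42 -0.18  0.97  0.   -1.16]
inbed [-7.18 -0.15] move mm x -0.0 y -0.5 z -0.5 roll deg -0.04
```

Knob gripped, with the gap matching the 14 mm bar and the axis centred. Now I'll turn clockwise (+roll).

Call:
servo_tool:
  increments:
    - {"grip": 1, "x": 0, "y": 0, "z": 0, "roll": 3}
    - {"grip": 1, "x": 0, "y": 0, "z": 0, "roll": 5}
    - {"grip": 1, "x": 0, "y": 0, "z": 0, "roll": 5}
    - {"grip": 1, "x": 0, "y": 0, "z": 0, "roll": 5}
    - {"grip": 1, "x": 0, "y": 0, "z": 0, "roll": 4}

```text
clock: 14.02
tcp_pos: [0.5386, 0.2352, 0.0825]
orientation: [0.001, -0.499, 0.867, 0.0]
wrist_force: [1.3, 1.0, 1.4]
finger_gap: 0.0131
grip_force: 44.2
```

```bash
python3 - <<'E'
from h import *
go([*bedxy(-.0072,-.00015),.083],BED[2]+2*np.pi)
E
```

```text
t 14.02 tcp [0.5386 0.2352 0.0825] head 4.1856 F [1.31 1.04 1.41] T [ 0.472 -0.385  0.161] gap 0.0131 gf 44.2 q [ 0.27  0.42 -0.18  0.97  0.   -0.77]
inbed [-7.64 -0.2 ] move mm x 0.4 y -0.2 z -0.5 roll deg -22.22
```

Call:
servo_tool:
  increments:
    - {"grip": 1, "x": 0, "y": 0, "z": 0, "roll": 3}
    - {"grip": 1, "x": 0, "y": 0, "z": 0, "roll": 3}
    - {"grip": 1, "x": 0, "y": 0, "z": 0, "roll": 3}
    - {"grip": 1, "x": 0, "y": 0, "z": 0, "roll": 2}

```text
clock: 14.35
tcp_pos: [0.5385, 0.2352, 0.0826]
orientation: [0.001, -0.414, 0.91, 0.0]
wrist_force: [1.2, 1.3, 1.8]
finger_gap: 0.0132
grip_force: 44.2
```

```bash
python3 - <<'E'
from h import *
go([*bedxy(-.0072,-.00015),.083],BED[2]+2*np.pi)
E
```

```text
t 14.35 tcp [0.5385 0.2352 0.0826] head 3.9955 F [1.16 1.27 1.82] T [ 0.386 -0.451  0.195] gap 0.0132 gf 44.2 q [ 0.27  0.42 -0.18  0.97  0.   -0.58]
inbed [-7.66 -0.25] move mm x 0.3 y -0.3 z -0.4 roll deg -33.12
```

Call:
servo_tool:
  increments:
    - {"grip": 1, "x": 0, "y": 0, "z": 0, "roll": 3}
    - {"grip": 1, "x": 0, "y": 0, "z": 0, "roll": 3}
    - {"grip": 1, "x": 0, "y": 0, "z": 0, "roll": 3}
    - {"grip": 1, "x": 0, "y": 0, "z": 0, "roll": 2}
    - {"grip": 1, "x": 0, "y": 0, "z": 0, "roll": 2}

```text
clock: 14.77
tcp_pos: [0.5385, 0.2353, 0.0826]
orientation: [0.001, -0.309, 0.951, 0.0]
wrist_force: [0.2, 1.3, 0.7]
finger_gap: 0.0133
grip_force: 44.2
```

```bash
cat > q.py <<'E'
from h import *
st=env.get_state(); print("turned",round(4.5727-head(st)%(2*np.pi),4),"Tz",st["ft_torque"][2].round(3),"F",st["wrist_force"].round(1),"t",round(st["clock"],2),"q6",st["joint_pos"][5].round(2),inbed(st["tcp_pos"]).round(2))
E
python3 q.py
```

```text
turned 0.8034 Tz 0.148 F [0.2 1.3 0.7] t 14.77 q6 -0.35 [-7.69 -0.26]
```

Call:
servo_tool:
  increments:
    - {"grip": 1, "x": 0, "y": 0, "z": 0, "roll": 2}
    - {"grip": 1, "x": 0, "y": 0, "z": 0, "roll": 1.5}
    - {"grip": 1, "x": 0, "y": 0, "z": 0, "roll": 1.5}

```text
clock: 15.02
tcp_pos: [0.5385, 0.2352, 0.0826]
orientation: [0.001, -0.267, 0.964, 0.0]
wrist_force: [0.9, 2.7, 1.0]
finger_gap: 0.0132
grip_force: 44.2
```

```bash
python3 q.py
```

```text
turned 0.8902 Tz 0.197 F [0.9 2.7 1. ] t 15.02 q6 -0.27 [-7.68 -0.29]
```

Call:
servo_tool:
  increments:
    - {"grip": 1, "x": 0, "y": 0, "z": 0, "roll": 2}
    - {"grip": 1, "x": 0, "y": 0, "z": 0, "roll": 1.5}
    - {"grip": 1, "x": 0, "y": 0, "z": 0, "roll": 1}

```text
clock: 15.27
tcp_pos: [0.5385, 0.2353, 0.0825]
orientation: [0.001, -0.229, 0.973, 0.001]
wrist_force: [1.2, 1.9, 1.7]
finger_gap: 0.0136
grip_force: 44.2
```

```bash
python3 q.py
```

```text
turned 0.9687 Tz 0.14 F [1.2 1.9 1.7] t 15.27 q6 -0.19 [-7.69 -0.28]
```

Call:
servo_tool:
  increments:
    - {"grip": 1, "x": 0, "y": 0, "z": 0, "roll": 2}
    - {"grip": 1, "x": 0, "y": 0, "z": 0, "roll": 1.5}
    - {"grip": 1, "x": 0, "y": 0, "z": 0, "roll": 1}

```text
clock: 15.52
tcp_pos: [0.5385, 0.2352, 0.0825]
orientation: [0.001, -0.191, 0.982, 0.001]
wrist_force: [1.9, 3.8, 1.7]
finger_gap: 0.0132
grip_force: 44.2
```

```bash
python3 q.py
```

```text
turned 1.0474 Tz 0.175 F [1.9 3.8 1.7] t 15.52 q6 -0.11 [-7.65 -0.29]
```

Call:
servo_tool:
  increments:
    - {"grip": 1, "x": 0, "y": 0, "z": 0, "roll": 1.5}
    - {"grip": 1, "x": 0, "y": 0, "z": 0, "roll": 1.5}
    - {"grip": 1, "x": 0, "y": 0, "z": 0, "roll": 1}

```text
clock: 15.77
tcp_pos: [0.5385, 0.2353, 0.0825]
orientation: [0.001, -0.156, 0.988, 0.001]
wrist_force: [1.4, 3.3, 0.7]
finger_gap: 0.0131
grip_force: 44.3
```

```bash
python3 q.py
```

```text
turned 1.1173 Tz 0.154 F [1.4 3.3 0.7] t 15.77 q6 -0.04 [-7.71 -0.31]
```

Call:
servo_tool:
  increments:
    - {"grip": 1, "x": 0, "y": 0, "z": 0, "roll": 1.5}
    - {"grip": 1, "x": 0, "y": 0, "z": 0, "roll": 1.5}
    - {"grip": 1, "x": 0, "y": 0, "z": 0, "roll": 1}

```text
clock: 16.02
tcp_pos: [0.5385, 0.2353, 0.0826]
orientation: [0.001, -0.122, 0.993, 0.001]
wrist_force: [1.5, 5.1, 1.1]
finger_gap: 0.0132
grip_force: 44.3
```

```bash
python3 q.py
```

```text
turned 1.1872 Tz 0.161 F [1.5 5.1 1.1] t 16.02 q6 0.03 [-7.7 -0.3]
```

Call:
servo_tool:
  increments:
    - {"grip": 1, "x": 0, "y": 0, "z": 0, "roll": 1.5}
    - {"grip": 1, "x": 0, "y": 0, "z": 0, "roll": 1.5}
    - {"grip": 1, "x": 0, "y": 0, "z": 0, "roll": 1}

```text
clock: 16.27
tcp_pos: [0.5384, 0.2353, 0.0826]
orientation: [0.001, -0.087, 0.996, 0.001]
wrist_force: [2.1, 3.9, 2.3]
finger_gap: 0.0133
grip_force: 44.3
```

```bash
python3 q.py
```

```text
turned 1.2571 Tz 0.078 F [2.1 3.9 2.3] t 16.27 q6 0.1 [-7.7  -0.33]
```

Call:
servo_tool:
  increments:
    - {"grip": 1, "x": 0, "y": 0, "z": 0, "roll": 1.5}
    - {"grip": 1, "x": 0, "y": 0, "z": 0, "roll": 1.5}
    - {"grip": 1, "x": 0, "y": 0, "z": 0, "roll": 1}

```text
clock: 16.52
tcp_pos: [0.5384, 0.2353, 0.0826]
orientation: [0.001, -0.052, 0.999, 0.001]
wrist_force: [0.9, 5.2, 1.5]
finger_gap: 0.0135
grip_force: 44.6
```

```bash
python3 q.py
```

```text
turned 1.3267 Tz 0.254 F [0.9 5.2 1.5] t 16.52 q6 0.17 [-7.77 -0.33]
```

```bash
cat >> q.py <<'E'
T=[]
for i in range(8): env.read_camera("top"); T.append(env.get_state()["ft_torque"][2])
st=env.get_state(); print("mean Tz still",np.mean(T).round(3),"+-",(np.std(T)/8**.5).round(3),"turned",round(4.5727-head(st)%(2*np.pi),4))
E
python3 q.py
```

```text
turned 1.3267 Tz 0.254 F [0.9 5.2 1.5] t 16.52 q6 0.17 [-7.77 -0.33]
mean Tz still 0.115 +- 0.009 turned 1.3258
```

Call:
servo_tool:
  increments:
    - {"grip": 1, "x": 0, "y": 0, "z": 0, "roll": 1}
    - {"grip": 1, "x": 0, "y": 0, "z": 0, "roll": 0.5}

```text
clock: 17.08
tcp_pos: [0.5385, 0.2353, 0.0825]
orientation: [0.001, -0.039, 0.999, 0.001]
wrist_force: [0.7, 5.4, 1.9]
finger_gap: 0.0133
grip_force: 44.7
```

```bash
python3 q.py
```

```text
turned 1.3523 Tz 0.283 F [0.7 5.4 1.9] t 17.08 q6 0.2 [-7.74 -0.31]
mean Tz still 0.16 +- 0.013 turned 1.3518
```

Call:
servo_tool:
  increments:
    - {"grip": 1, "x": 0, "y": 0, "z": 0, "roll": 1}
    - {"grip": 1, "x": 0, "y": 0, "z": 0, "roll": 0.5}

```text
clock: 17.65
tcp_pos: [0.5385, 0.2353, 0.0826]
orientation: [0.001, -0.026, 1.0, 0.001]
wrist_force: [1.9, 5.9, 1.4]
finger_gap: 0.0132
grip_force: 44.9
```

```bash
python3 q.py
```

```text
turned 1.3784 Tz 0.303 F [1.9 5.9 1.4] t 17.65 q6 0.22 [-7.77 -0.32]
mean Tz still 0.232 +- 0.01 turned 1.3778
```

Call:
servo_tool:
  increments:
    - {"grip": 1, "x": 0, "y": 0, "z": 0, "roll": 0.6}
    - {"grip": 1, "x": 0, "y": 0, "z": 0, "roll": 0.4}

```text
clock: 18.22
tcp_pos: [0.5384, 0.2354, 0.0825]
orientation: [0.001, -0.018, 1.0, 0.001]
wrist_force: [1.0, 5.0, 1.3]
finger_gap: 0.0133
grip_force: 45.0
```

```bash
python3 q.py
```

```text
turned 1.3955 Tz 0.386 F [1.  5.  1.3] t 18.22 q6 0.24 [-7.79 -0.34]
mean Tz still 0.298 +- 0.013 turned 1.3952
```

Standing torque 0.30 Nm, less the 0.1 baseline, gives about 11 N. I'll add a slight nudge, then let go of the knob.

Call:
servo_tool:
  increments:
    - {"grip": 1, "x": 0, "y": 0, "z": 0, "roll": 0.3}
    - {"grip": 1, "x": 0, "y": 0, "z": 0, "roll": 0}

```text
clock: 18.78
tcp_pos: [0.5385, 0.2354, 0.0826]
orientation: [0.001, -0.015, 1.0, 0.001]
wrist_force: [1.9, 5.7, 2.9]
finger_gap: 0.0134
grip_force: 44.9
```

```bash
python3 q.py
```

```text
turned 1.4005 Tz 0.314 F [1.9 5.7 2.9] t 18.78 q6 0.24 [-7.81 -0.32]
mean Tz still 0.29 +- 0.013 turned 1.4003
```

Call:
servo_tool:
  increments:
    - {"grip": 0.8, "x": 0, "y": 0, "z": 0, "roll": 0}
    - {"grip": 0.6, "x": 0, "y": 0, "z": 0, "roll": 0}
    - {"grip": 0.5, "x": 0, "y": 0, "z": 0, "roll": 0}
    - {"grip": 0.4, "x": 0, "y": 0, "z": 0, "roll": 0}
    - {"grip": 0.4, "x": 0, "y": 0, "z": -5, "roll": 0}

```text
clock: 19.6
tcp_pos: [0.5367, 0.2338, 0.086]
orientation: [-0.002, -0.015, 1.0, -0.001]
wrist_force: [-0.7, -0.1, 0.6]
finger_gap: 0.0511
grip_force: 0.0
```

Call:
servo_tool:
  increments:
    - {"grip": 0.4, "x": 0, "y": 0, "z": -15, "roll": 0}
    - {"grip": 0.4, "x": 0, "y": 0, "z": -30, "roll": 0}
    - {"grip": 0.4, "x": 0, "y": 0, "z": -40, "roll": 0}
    - {"grip": 0.4, "x": 0, "y": 0, "z": -30, "roll": 0}
    - {"grip": 0.4, "x": 0, "y": 0, "z": 0, "roll": 0}

```text
clock: 20.02
tcp_pos: [0.5412, 0.2353, 0.2097]
orientation: [0.005, -0.015, 1.0, 0.001]
wrist_force: [2.4, -0.1, 0.7]
finger_gap: 0.0514
grip_force: 0.0
```

```bash
python3 - <<'E'
from h import *
go([*bedxy(-.0072,.0003),.2])
a=snap('scene','f1')[:,:,::-1]; b=snap('top','f1t')[:,:,::-1]
im=np.hstack([cv2.resize(a[100:190,310:382],(400,500),interpolation=2),cv2.resize(b[190:265,220:280],(400,500),interpolation=2)])
cv2.imwrite('pics/f1c.png',cv2.convertScaleAbs(im,alpha=1.3))
E
```

```text
t 20.02 tcp [0.5412 0.2353 0.2097] head 3.1712 F [ 2.4  -0.06  0.69] T [ 0.036 -0.079 -0.009] gap 0.0514 gf 0.0 q [ 0.27  0.34  0.03  1.25 -0.    0.24]
inbed [-8.08  2.36] move mm x 2.2 y -0.5 z 9.7
```

View pics/f1c.png

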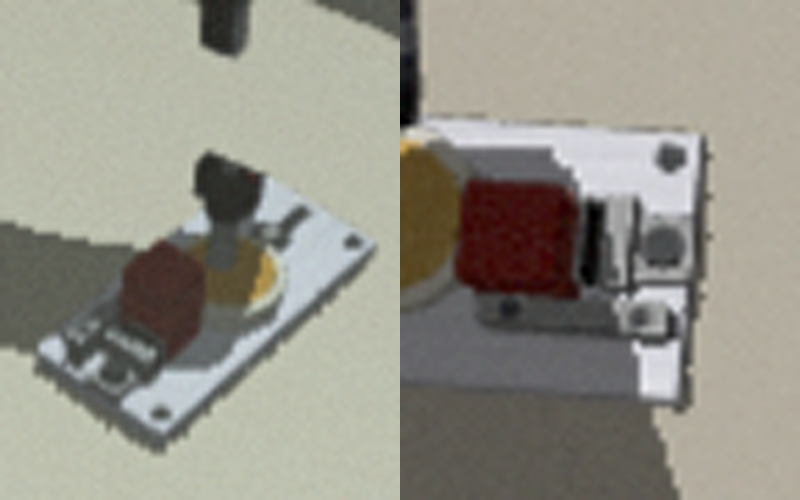

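The blank stands upright at (515,240), held between the rim and the stop plate and against the rail. The gripper is clear, so I'm handing in.

```bash
python3 -c "
from h import *
print(env.hand_in())"
```

```text
the job is handed in; nothing more can be done
None
```

The red blank stands upright in the corner against the rail and the stop. The lobe clamps it at an estimated 11 N, judged from the knob torque, the gripper is clear, and the job was handed in at about 20 s.

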